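Turn the scorched soldering tile over onto the hearth board

TASK

Turn the soldering tile over so that its clean side can be used: push it against the front edge of the hearth board, tip it up on edge there and let it fall over onto the board, scorched side down, then push it home flush against the steel stop at the back of the board and leave it there. The tile is brittle, so push and press on it gently (never more than 20 N), and leave the jar, the steel weight and the pot where they are.

Things in the scene. Friction and masses are not known exactly. Their poses are not given: they have to be found in the camera images.
- tile: Brittle glazed white ceramic tile, 75 (its x) x 100 (y) x 10 mm (z), about 0.16 kg. Origin at its centre. The scorched black-brown +z face starts up; -z is clean white. Starts flat on the bench, 10 to 50 mm short of the board's front edge, long side roughly along it. Pressed on that edge with some 10 N, friction of fingertips on its near side carries that side up. It can stand on edge there.
- board: Beige fire-clay hearth board fixed to the bench, 130 deep (x), 240 wide (y), 15 mm high; its upright front edge, faced with smooth steel, is the wall to tip against. Origin: middle of the lower front edge, at bench height; x runs to the back, z up. The stop is a steel bar across the back, 200 mm long, 20 thick, rising 22 mm above the board's top, front face at x = +105 mm.
- flux_jar: Bystander: yellow-green closed jar, 48 mm across, 62 mm high, origin at the centre of its underside. To be left alone.
- weight: Bystander: steel cylinder weight, 52 mm across, 45 mm high, origin at the centre of its underside. To be left alone.
- pot: Bystander: small open white enamel pot with two side handles, 110 mm across without them, 60 mm high, origin at the centre of its underside. To be left alone.
Mind the look-alikes: they are no part of the job. Of the things shaped like the tile, the white one is meant.

How it is judged:
On the way, in this order (a step that is already met when the one before it is completed fails the run):
1. the tile is tipped up on its edge against the front edge of the board (angle between tile's own z axis and vertical between 1.15 and 2 rad and x of tile in the frame of board between -0.035 and 0.03 m and z of tile in the frame of board below 0.05 m), for 0.05 s.
2. the tile has tipped over onto the board and lies there scorched side down (angle between tile's own z axis and vertical above 3 rad and z of tile in the frame of board between 0.016 and 0.024 m), for 0.2 s.
At the end, for the whole second after the job is handed in: The tile lies at rest, released, flat on the board (within 0.07 rad), clean side up, its far edge against the steel stop (gap at most 3 mm, square within 0.06 rad) and whole on the board (its centre within 70 mm of the board's middle line) (angle between tile's own z axis and vertical above 3.07 rad and x of tile in the frame of board between 0.0645 and 0.07 m and angle between the x axis of tile and the x axis of board, either way round below 0.06 rad and y of tile in the frame of board between -0.07 and 0.07 m and linear speed of tile below 0.01 m/s and z of tile in the frame of board between 0.0175 and 0.0225 m); the robot touches nothing.
It fails at once if the robot pressed on the brittle tile with more than 20 N (contact force between the arm and tile above 20 N).
It fails at once if the fingers pressed on the brittle tile with more than 20 N (contact force between the fingers and tile above 20 N).
It fails at once if the jar was moved by more than 15 mm (distance of flux_jar from where it was at the start of the episode above 0.015 m).
It fails at once if the weight was moved by more than 15 mm (distance of weight from where it was at the start of the episode above 0.015 m).
It fails at once if the pot was moved by more than 15 mm (distance of pot from where it was at the start of the episode above 0.015 m).
It also fails if it takes over 67 s, if anything falls off the work surface, if the arm or the gripper's body presses on something with over 40 N, if the wrist force passes 120 N, or if a joint passes its speed limit or range.

ROBOT

A 6-joint arm with a two-finger parallel gripper is mounted at the origin on the work surface. World frame = base frame: x ahead of the robot, y to its left, z up, the work surface at z = 0. Lengths are in m, angles in rad, forces in N, time in s.
With the tool pointing down it reaches from about 0.35 to 0.775 m from the base axis. Payload 7.3 kg.
Tool frame: the origin (TCP) lies at the very end of the fingers, on their centre line; the grasp point (between the pads) lies 19 mm behind it; z points along the fingers, y is the direction in which the jaws open and shut (so a half turn about z gives the same grasp; the last joint's range is limited). The gripper opens to 92 mm and grips with 3 to 60 N. Pads are 19 mm wide; open, the fingers measure 130 mm over their backs; the gripper's body (75 mm by 190 mm) begins 47 mm behind the grasp point.
Start: joints at [-1.349, 0.342, 1.524, -0, 1.275, -0.146], TCP at [0.189, -0.49, 0.227] pointing down, gripper open.
Joint ranges: [-2.53, 2.53], [-0.77, 2.02], [0.04, 2.7], [-1, 4.14], [0.28, 2.66], [-3.11, 3.11]. Speed limits (rad/s): [2.57, 2.57, 3.14, 3.14, 3.14, 3.14].

INTERFACE

Orientations are given as a unit quaternion [x, y, z, w].
In Python, from bench import read_state, snapshot, camera_params, job_done gives the robot as it stands.
- The arm moves only by the shell command python3 -m handwheel 'ROWS' [OPENING]. ROWS is JSON, a list that holds one entry, the list of rows, each a list of 4 numbers: the shift along the world's x, y, z in mm, then the turn about the world's z in degrees. A call has exactly 10 rows; each row is the pose to reach, as a shift and turn from the pose measured when the call began; what a row does not reach only later rows make up. A row lasts 1/8 s, in which the tool goes at most 62.5 mm and 10.7 degrees, less where a joint would pass 70% of its speed; a pose out of reach is approached as far as the arm can. A call with a gripper value outside its range is refused whole. OPENING is the gripper's target within -1 to 1 (shut at 1, half-way at 0, fully open at -1), set as the call begins (- or left out, the last holds). The fingers move at their own pace and stop on an object; the grip force is fixed at half the most. Time passes only in rows, so rows that repeat a pose let the fingers close, or fill a call up. It gives the time, the measured TCP pose, the force and the opening at its end, in the units of the state.
- read_state(): the state, without advancing time (a new reading comes with each control period).
- snapshot(name): name is "scene" or "top" or "wrist"; returns (picture, depth): 384x512x3 uint8, red, green, blue; 384x512 float32, m along the optical axis (not along the pixel's ray), 0 where there is no reading.
- camera_params(name): a dict with "vfov" (degrees; the focal length in pixels is half the picture's height over the tangent of half this angle, whatever the lens; pixels are square), "cx", "cy" (the principal point, pixels), "k1" (the pictures are not rectified: a ray, as slopes to the right and down, at radius r is drawn at 1 + k1 r^2 times it, then the intrinsics apply), "position" and "orientation" of the camera in the world. Camera axes: x right, y down, z forward; pixel columns grow to the right and rows downward; lengths in m; the calibration is good to about 2 mm. A picture is of the moment at which its call begins: read the wrist's pose just before it. camera_params takes no time and is no camera call; for the wrist camera it gives the pose at the moment of the call.
- job_done(): hands the job in, once; it reports no verdict.
The state is a dict: "clock": time; "joint_positions": joint angles; "joint_vel": joint speeds; "effort": joint torques, N m; "tcp_pos": TCP position; "tcp_rot": TCP orientation; "force": force on the tool from outside, world axes, zero at the start; "torque": the same for the moment, N m; "finger_gap": opening from 0.0 (shut) to 1.0 (fully open).
Only numpy, scipy, OpenCV 4.12 (cv2) and the standard library are available. Lean on these libraries where they do the work, as an engineer would, in place of code of your own. Each camera call takes 0.05 s, during which the arm holds its last target.

## Working session

There is one attempt and no reset: what is moved stays moved. The work goes in short steps, Python scripts to look and compute and a shell command to move; the robot and the scene stay as the last step left them, time stands still between calls to the robot, and variables do not carry over. Pictures are saved under pics/ and viewed, and the job is handed in when it is done.

```bash
ls; mkdir -p pics; cat > h.py <<'E'
import numpy as np, cv2
from bench import *
from scipy.spatial.transform import Rotation as R
def cam(name):
    p=camera_params(name); f=192/np.tan(np.radians(p['vfov'])/2)
    K=np.array([[f,0,p['cx']],[0,f,p['cy']],[0,0,1.]]); D=np.array([p['k1'],0,0,0.])
    return K,D,np.array(p['position']),R.from_quat(p['orientation']).as_matrix()
def rays(c,uv):
    K,D,t,M=c
    n=cv2.undistortPoints(np.array(uv,float).reshape(-1,1,2),K,D).reshape(-1,2)
    return np.c_[n,np.ones(len(n))]@M.T
def plane(c,uv,z):
    d=rays(c,uv); t=c[2]; return t+d*((z-t[2])/d[:,2])[:,None]
def proj(c,P):
    K,D,t,M=c
    q=(np.atleast_2d(P)-t)@M; return cv2.projectPoints(q.reshape(-1,1,3),np.zeros(3),np.zeros(3),K,D)[0].reshape(-1,2)
E
python3 - <<'E'
from h import *
for n in ("scene","top","wrist"):
    im,d=snapshot(n); cv2.imwrite(f"pics/{n}0.png",im[...,::-1]); np.save(f"pics/{n}0d.npy",d); np.save(f"pics/{n}0.npy",im)
    print(n,camera_params(n))
print(read_state())
E
```

```text
pics
scene {'vfov': 47.7197992406655, 'cx': 256.7436623401337, 'cy': 183.0057605447786, 'k1': -0.08400853966373613, 'position': array([1.22046034, 0.21203765, 0.67483072]), 'orientation': array([ 0.53489077,  0.73962787, -0.33386694, -0.23531967])}
top {'vfov': 51.189769340191404, 'cx': 255.48803091545972, 'cy': 193.7176015401947, 'k1': -0.12784338356087085, 'position': array([0.41823988, 0.01997198, 0.9505592 ]), 'orientation': array([ 0.70553199, -0.70327471,  0.06152021, -0.06200453])}
wrist {'vfov': 65.51088563326597, 'cx': 255.040355836549, 'cy': 191.86000437417053, 'k1': 0.013897205389937325, 'position': array([ 0.25386318, -0.46377699,  0.38433571]), 'orientation': array([ 0.81746004, -0.56110963, -0.07362703,  0.1072107 ])}
{'clock': 0.15, 'joint_positions': array([-1.34902502e+00,  3.42583382e-01,  1.52475236e+00, -1.67038507e-05,
        1.27538421e+00, -1.45992282e-01]), 'joint_vel': array([-0.00044392, -0.00200557, -0.00454824, -0.00021761, -0.00078237,
        0.00097114]), 'effort': array([ 1.29399286e-03, -4.31470048e+01, -2.44353229e+01,  7.18511199e-02,
        5.36668184e-02, -8.19217803e-05]), 'tcp_pos': array([ 0.18871043, -0.4896113 ,  0.22620965]), 'tcp_rot': array([ 9.83140724e-01,  1.82849661e-01, -2.93344954e-05, -5.62946730e-04]), 'force': array([ 0.9033299 ,  0.88474487, -0.27532084]), 'torque': array([-0.01473618, -0.01573686, -0.00905007]), 'finger_gap': 0.9967819422907415}
```

View pics/top0.png

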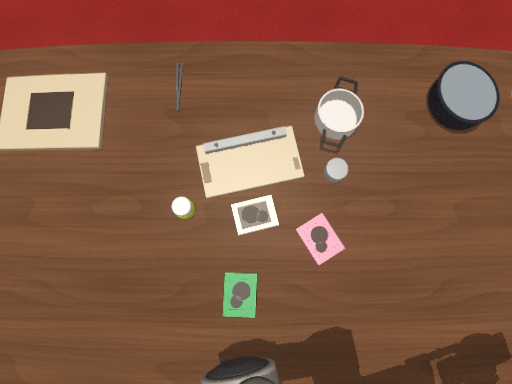

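View pics/scene0.png

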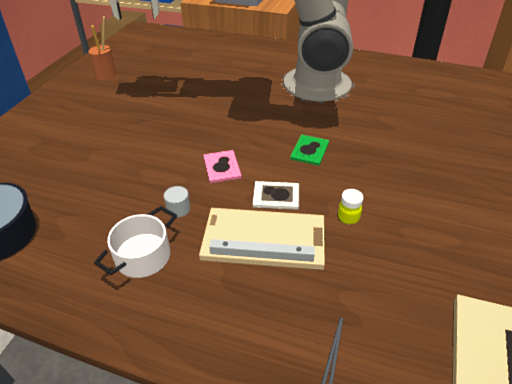

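In the top view, three things have the tile's shape: white at (255,215), pink at (320,239) and green at (240,295). The white one, with its dark scorched face, lies just short of the board at (250,160), so it fits the description. I'll enlarge it to confirm, and measure.

```bash
python3 - <<'E'
from h import *
im=np.load("pics/top0.npy"); 
cr=im[110:250,160:350]; cv2.imwrite("pics/crop1.png",cv2.resize(cr,None,fx=4,fy=4,interpolation=cv2.INTER_CUBIC)[...,::-1])
c=cam("top"); hsv=cv2.cvtColor(im,cv2.COLOR_RGB2HSV)
def big(m,x0,y0,x1,y1):
    mm=np.zeros_like(m);mm[y0:y1,x0:x1]=m[y0:y1,x0:x1]
    cs,_=cv2.findContours(mm,cv2.RETR_EXTERNAL,cv2.CHAIN_APPROX_NONE); k=max(cs,key=cv2.contourArea);return k.reshape(-1,2)
white=((hsv[...,1]<50)&(hsv[...,2]>170)).astype(np.uint8)
beige=((hsv[...,1]>50)&(hsv[...,1]<140)&(hsv[...,0]>14)&(hsv[...,0]<32)&(hsv[...,2]>150)).astype(np.uint8)
def rect(k,z,nm):
    P=plane(c,k,z)[:,:2]*1000
    r=cv2.minAreaRect(P.astype(np.float32)); print(nm,r); print(cv2.boxPoints(r).round(1)); return r
rect(big(white,225,185,285,240),0.010,"tile")
b=big(beige,185,115,315,205); rect(b,0.015,"board")
# board front edge: fit
yel=((hsv[...,0]>25)&(hsv[...,0]<45)&(hsv[...,1]>150)&(hsv[...,2]>90)).astype(np.uint8)
for nm,uv,z in (("jar lid",(181,206),.062),("weight top",(337,169),.045),("pot rim",(340,112),.06)):
    print(nm,plane(c,[uv],z).round(3))
E
```

```text
tile ((534.8390502929688, 23.209312438964844), (75.71391296386719, 99.69222259521484), 14.230353355407715)
[[485.9  62.2]
 [510.4 -34.4]
 [583.8 -15.8]
 [559.3  80.8]]
board ((664.2867431640625, 36.008056640625), (133.77622985839844, 242.2028350830078), 12.700370788574219)
[[572.4 139.4]
 [625.7 -96.8]
 [756.2 -67.4]
 [702.9 168.9]]
jar lid [[0.547 0.188 0.062]]
weight top [[ 0.637 -0.169  0.045]]
pot rim [[ 0.773 -0.179  0.06 ]]
```

View pics/crop1.png

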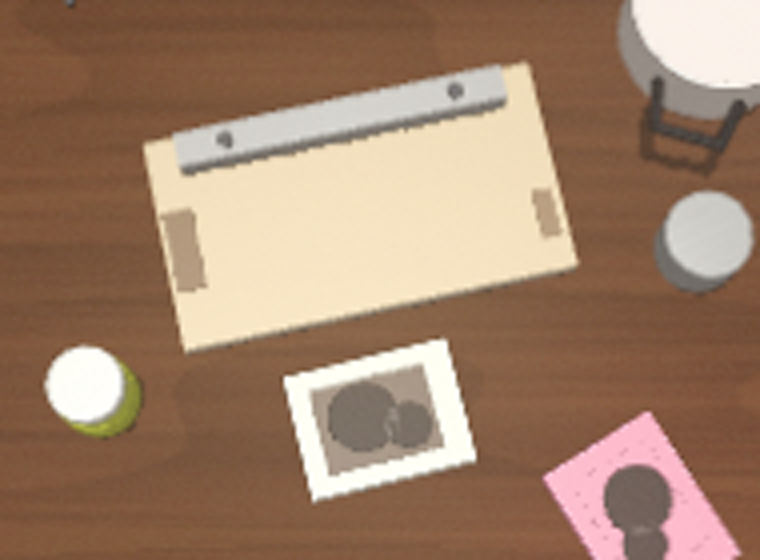

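The crop confirms it: the white tile, scorched side up, about 25 mm short of the board's front edge. Measured sizes are 75.7×99.7 mm for the tile and 134×242 mm for the board, both near the given ones. The board's yaw is about 12.7°, its origin about (599,21), and the tile's centre about (535,23). I'm moving to a point above the near side of the tile, jaws along the board's y, gripper half open.

```bash
python3 -m handwheel '[[[29,50,0,-1],[57,100,0,-2],[86,150,0,-3],[114,200,0,-4],[143,250,0,-5],[171,300,0,-6],[200,350,0,-7],[228,400,0,-8],[257,450,0,-8.4],[284,499,0,-8.4]]]' 0
python3 - <<'E'
from h import *
s=read_state();print(s['tcp_pos'],R.from_quat(s['tcp_rot']).as_matrix()[:2,:2].round(4),s['finger_gap'],s['force'])
im,d=snapshot("wrist"); cv2.imwrite("pics/w1.png",im[...,::-1]);np.save("pics/w1.npy",im)
E
```

```text
clock: 1.4
tcp_pos: [0.4734, 0.0113, 0.2261]
tcp_rot: [0.994, 0.11, 0.0, -0.0]
force: [-0.0, -1.4, 1.0]
finger_gap: 0.503
[0.47337234 0.01129825 0.22614867] [[ 0.9756  0.2196]
 [ 0.2196 -0.9756]] 0.5031697855155491 [-3.00590402e-04 -1.43692115e+00  9.56910208e-01]
```

View pics/w1.png

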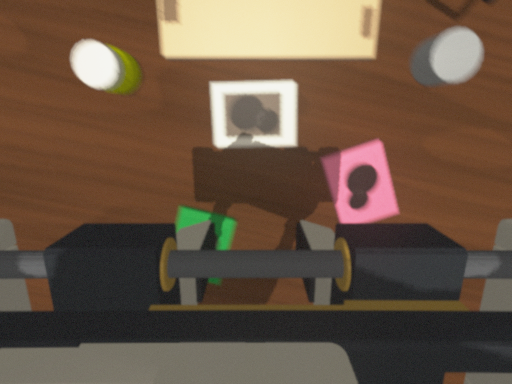

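The wrist view shows the tile square ahead at (254,113), with the board's front edge at row 57. Its frame is nearly aligned with the tool. I'll use this closer view to refine the positions.

```bash
python3 - <<'E'
from h import *
im=np.load("pics/w1.npy"); c=cam("wrist"); hsv=cv2.cvtColor(im,cv2.COLOR_RGB2HSV)
white=((hsv[...,1]<60)&(hsv[...,2]>150)).astype(np.uint8); white[:72]=0;white[155:]=0;white[:,:200]=0;white[:,305:]=0
cs,_=cv2.findContours(white,cv2.RETR_EXTERNAL,cv2.CHAIN_APPROX_NONE);k=max(cs,key=cv2.contourArea).reshape(-1,2)
r=cv2.minAreaRect((plane(c,k,.01)[:,:2]*1000).astype(np.float32));print(r,cv2.boxPoints(r).round(1))
bei=(hsv[...,1]>50)&(hsv[...,1]<150)&(hsv[...,0]>14)&(hsv[...,0]<32)&(hsv[...,2]>140)
uv=[]
for u in range(175,365,5):
    v=np.where(bei[:75,u])[0]; uv.append((u,v.max()+.5))
P=plane(c,uv,.015)[:,:2]*1000
v=cv2.fitLine(P.astype(np.float32),cv2.DIST_HUBER,0,.01,.01).ravel();print("front line",v, np.degrees(np.arctan2(v[1],v[0])))
# left/right front corners
for row in (45,):
    u=np.where(bei[row,140:400])[0]+140; print(u.min(),u.max(),plane(c,[(u.min(),row),(u.max()+1,row)],.015).round(4))
ex=np.array([.9756,.2196]); tcp=np.array([473.4,11.3])
print("front edge ahead of tcp",(v[2:]-tcp)@ex, "tile corners along ex/ey:",((cv2.boxPoints(r)-tcp)@np.c_[ex,[-ex[1],ex[0]]]).round(1))
E
```

```text
((541.2108764648438, 34.3980827331543), (78.91631317138672, 105.24571990966797), 14.442496299743652) [[489.9  75.5]
 [516.1 -26.4]
 [592.5  -6.7]
 [566.3  95.2]]
front line [ 2.2104147e-01 -9.7526443e-01  6.0234344e+02  4.2836018e+01] -77.22978
159 377 [[ 0.5911  0.1555  0.015 ]
 [ 0.6457 -0.0853  0.015 ]]
front edge ahead of tcp 132.72253423736575 tile corners along ex/ey: [[ 30.2  59. ]
 [ 33.4 -46.2]
 [112.3 -43.7]
 [109.1  61.5]]
```

The wrist measurement is about 4% large and shifted 9 mm sideways against the top view. The arm may still have been settling, so I'll retake it with the camera pose read beforehand.

```bash
python3 - <<'E'
from h import *
s=read_state();print(s['tcp_pos'],s['joint_vel'].round(4))
c=cam("wrist"); im,d=snapshot("wrist"); hsv=cv2.cvtColor(im,cv2.COLOR_RGB2HSV)
print(c[0],c[2],np.degrees(R.from_matrix(c[3]).as_euler('xyz')))
white=((hsv[...,1]<60)&(hsv[...,2]>150)).astype(np.uint8); white[:72]=0;white[155:]=0;white[:,:200]=0;white[:,305:]=0
cs,_=cv2.findContours(white,cv2.RETR_EXTERNAL,cv2.CHAIN_APPROX_NONE);k=max(cs,key=cv2.contourArea).reshape(-1,2)
bei=(hsv[...,1]>50)&(hsv[...,1]<150)&(hsv[...,0]>14)&(hsv[...,0]<32)&(hsv[...,2]>140)
# depth -> points
def pts(mask):
    v,u=np.where(mask&(d>0)); z=d[v,u]; r=rays(c,np.c_[u,v]); return c[2]+r*z[:,None]
m=np.zeros(d.shape,np.uint8);cv2.drawContours(m,[k],-1,1,-1)
p=pts(m>0); print("tile z med",np.median(p[:,2]),p.mean(0))
b=bei.copy();b[75:]=0;b[:,:140]=0;b[:,400:]=0
print("board z",np.median(pts(b)[:,2]))
w=np.zeros(d.shape,bool);w[160:200,100:190]=1;print("bench z",np.median(pts(w)[:,2]))
# same with top
t=cam("top"); D=np.load("pics/top0d.npy"); c=t;d=D
for nm,bx in (("bench",(120,150,260,300)),("tile",(250,262,205,225)),("board",(230,270,165,180))):
    w=np.zeros(D.shape,bool);w[bx[2]:bx[3],bx[0]:bx[1]]=1;print("top",nm,np.median(pts(w)[:,2]))
E
```

```text
[0.47560651 0.01642369 0.22611262] [-0.1006 -0.0409  0.0757 -0.0277  0.002  -0.1693]
[[298.43511816   0.         255.04035584]
 [  0.         298.43511816 191.86000437]
 [  0.           0.           1.        ]] [0.54329766 0.0321548  0.38443935] [165.22715109   0.18134907 -77.156937  ]
tile z med 0.01020313336774642 [0.53813967 0.0245588  0.01007371]
board z 0.015266531864109617
bench z -0.00025451285151539826
top bench -9.316002639958576e-05
top tile 0.010290822911158792
top board 0.014739025730382771
```

Depths agree with the given heights in both views, and the arm was indeed still swinging when the first picture was taken. I'll trust the top view. Descending behind the tile now.

```bash
python3 -m handwheel '[[[0,-2,-20,0],[-1,-4,-55,0],[-1,-4,-95,0],[-1,-4,-135,0],[-1,-4,-170,0],[-1,-4,-195,0],[-1,-4,-208,0],[-1,-4,-216,0],[-1,-4,-220,0],[-1,-4,-221,0]]]'
python3 - <<'E'
from h import *
s=read_state();print(s['tcp_pos'],s['joint_vel'].round(3))
c=cam("scene");im,d=snapshot("scene"); cv2.imwrite("pics/s2.png",cv2.resize(im[100:300,180:380],None,fx=3,fy=3)[...,::-1])
c=cam("wrist");im,d=snapshot("wrist"); cv2.imwrite("pics/w2.png",im[...,::-1])
E
```

```text
clock: 2.75
tcp_pos: [0.4735, 0.0096, 0.0052]
tcp_rot: [0.994, 0.113, 0.001, -0.001]
force: [-0.2, -0.6, 0.2]
finger_gap: 0.502
[0.47349487 0.00962672 0.005208  ] [ 0.001  0.01   0.005 -0.    -0.017  0.001]
```

View pics/s2.png

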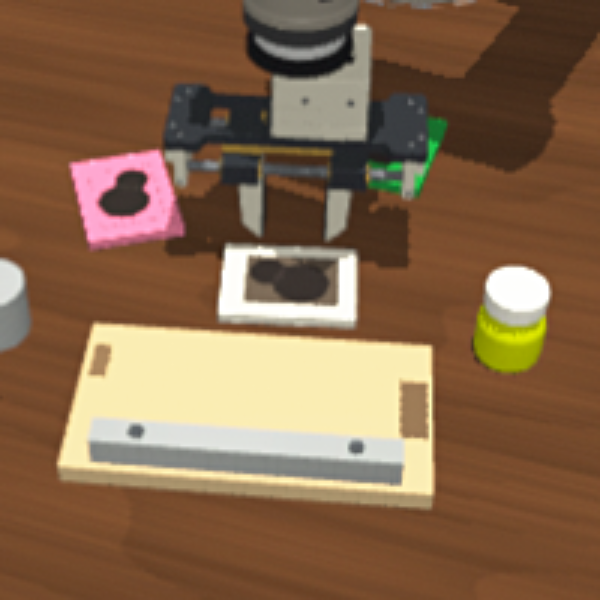

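View pics/w2.png

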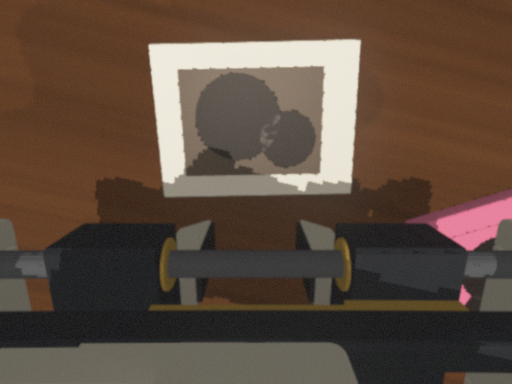

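The fingers are centred behind the tile, tips at z = 5 mm and jaws square to it. I'll push gently along the board's x, (0.9756, 0.2196).

```bash
python3 -m handwheel '[[[3.5,0.8,-1,0],[7,1.6,-2,0],[10.5,2.4,-2,0],[14,3.1,-2,0],[17,3.8,-2,0],[20,4.5,-2,0],[23,5.2,-2,0],[26,5.8,-2,0],[28.5,6.4,-2,0],[30,6.8,-2,0]]]'
python3 - <<'E'
from h import *
s=read_state();print(s['tcp_pos'],s['force'])
im,d=snapshot("scene"); cv2.imwrite("pics/s3.png",cv2.resize(im[100:300,180:380],None,fx=3,fy=3)[...,::-1])
E
```

```text
clock: 4.1
tcp_pos: [0.5037, 0.0165, 0.0033]
tcp_rot: [0.994, 0.113, 0.001, -0.001]
force: [-1.1, -0.1, -0.5]
finger_gap: 0.504
[0.50367445 0.01648185 0.00328247] [-1.08122137 -0.13102537 -0.45838582]
```

View pics/s3.png

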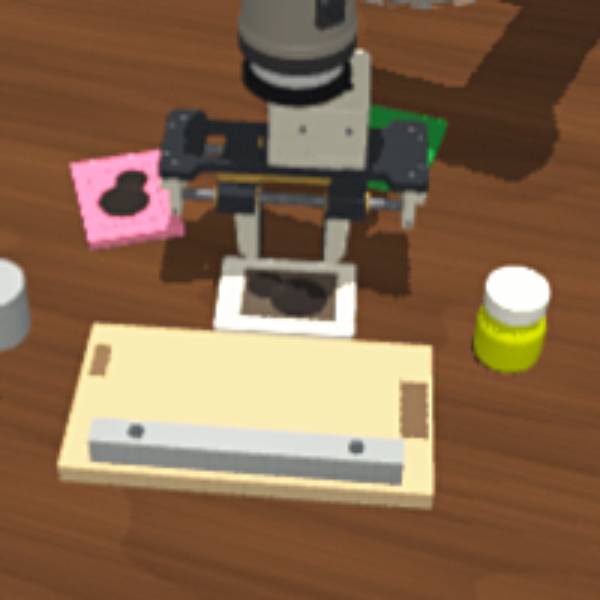

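The tile is in contact and sliding with about 1 N, and some 8–10 mm of gap remains. I'll go on slowly.

```bash
python3 -m handwheel '[[[1,0.2,0,0],[2,0.4,0,0],[2.7,0.6,0,0],[3.4,0.8,0,0],[4.1,0.9,0,0],[4.8,1.1,0,0],[5.3,1.2,0,0],[5.8,1.3,0,0],[6.2,1.4,0,0],[6.5,1.5,0,0]]]'
```

```text
clock: 5.4
tcp_pos: [0.5104, 0.018, 0.0033]
tcp_rot: [0.994, 0.113, 0.001, -0.001]
force: [-1.4, -0.3, -0.1]
finger_gap: 0.498
```

```bash
python3 -m handwheel '[[[0.3,0.1,0,0],[0.6,0.1,0,0],[0.9,0.2,0,0],[1.2,0.3,0,0],[1.5,0.3,0,0],[1.8,0.4,0,0],[2.1,0.5,0,0],[2.3,0.5,0,0],[2.4,0.5,0,0],[2.5,0.5,0,0]]]'
```

```text
clock: 6.65
tcp_pos: [0.5128, 0.0185, 0.0033]
tcp_rot: [0.994, 0.113, 0.001, -0.001]
force: [-0.4, -0.0, 0.9]
finger_gap: 0.501
```

```bash
python3 -m handwheel '[[[0.3,0.1,0,0],[0.6,0.1,0,0],[0.9,0.2,0,0],[1.2,0.3,0,0],[1.5,0.3,0,0],[1.8,0.4,0,0],[2.1,0.5,0,0],[2.3,0.5,0,0],[2.4,0.5,0,0],[2.5,0.5,0,0]]]'
python3 - <<'E'
from h import *
im,d=snapshot("scene"); cv2.imwrite("pics/s4.png",cv2.resize(im[140:260,210:350],None,fx=5,fy=5,interpolation=cv2.INTER_CUBIC)[...,::-1])
E
```

```text
clock: 7.9
tcp_pos: [0.5143, 0.019, 0.0032]
tcp_rot: [0.994, 0.113, -0.0, -0.001]
force: [-5.7, -2.4, 4.5]
finger_gap: 0.496
```

View pics/s4.png

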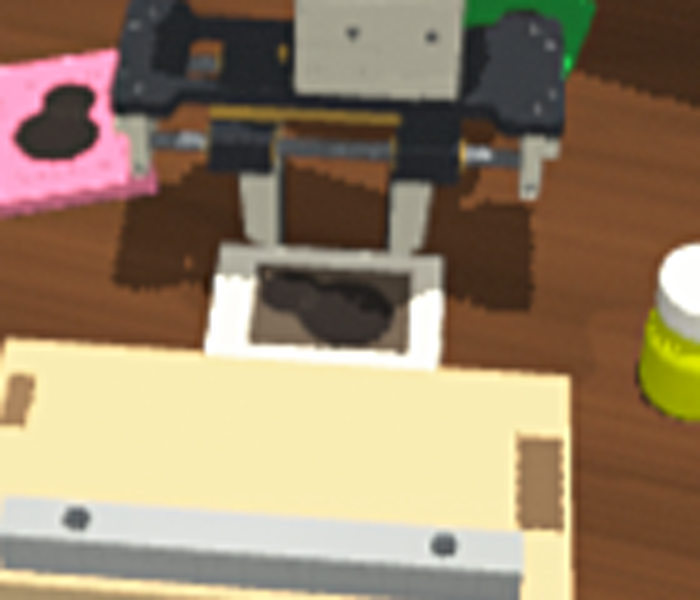

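The tile is flush on the front edge (contact edge near row 360 of the crop) and square. The force is about 6 N for a lag of 1 mm, so the arm gives about 6 N/mm. Since each call starts from the measured pose, I carry a press of about 1.6 mm along the board's x and lift.

```bash
python3 -m handwheel '[[[1.2,0.3,0,0],[1.6,0.4,0,0],[1.6,0.4,1,0],[1.6,0.4,2,0],[1.6,0.4,3,0],[1.6,0.4,4,0],[1.6,0.4,5,0],[1.6,0.4,6,0],[1.6,0.4,7,0],[1.6,0.4,8,0]]]'
python3 - <<'E'
from h import *
im,d=snapshot("scene"); cv2.imwrite("pics/s5.png",cv2.resize(im[140:260,210:350],None,fx=5,fy=5,interpolation=cv2.INTER_CUBIC)[...,::-1]); s=read_state(); print(s['tcp_pos'],s['force'])
E
```

```text
clock: 9.2
tcp_pos: [0.5144, 0.0194, 0.0105]
tcp_rot: [0.994, 0.113, -0.002, -0.002]
force: [-4.9, -1.5, -0.9]
finger_gap: 0.501
[0.51446557 0.0194039  0.01066573] [-5.30354163 -2.4467581  -1.4862961 ]
```

View pics/s5.png

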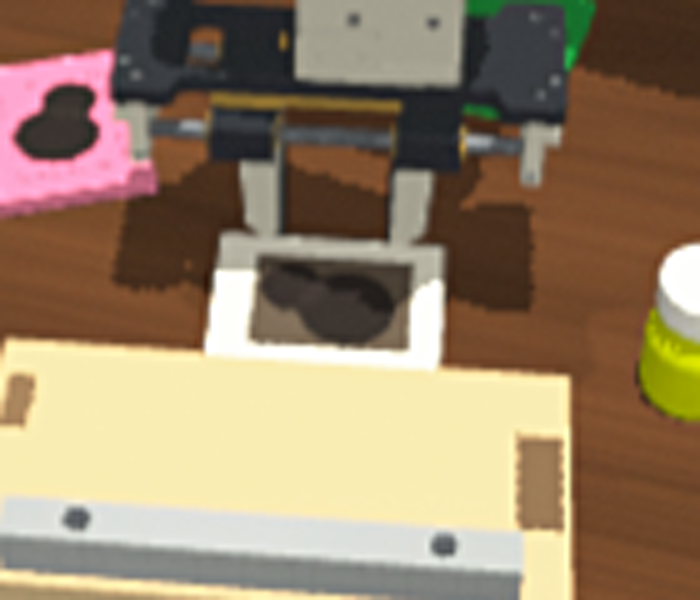

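The near side has lifted (near edge moved from row 245 to 236) and the fingers hold at about 5.5 N. I'll continue along the arc.

```bash
python3 -m handwheel '[[[1.6,0.3,0.6,0],[1.7,0.3,1.8,0],[1.7,0.3,3,0],[1.8,0.3,4.2,0],[1.9,0.3,5.5,0],[2.0,0.4,6.8,0],[2.2,0.4,8.2,0],[2.4,0.5,9.5,0],[2.6,0.5,10.8,0],[2.8,0.6,12,0]]]'
python3 - <<'E'
from h import *
im,d=snapshot("scene"); cv2.imwrite("pics/s6.png",cv2.resize(im[140:260,210:350],None,fx=5,fy=5,interpolation=cv2.INTER_CUBIC)[...,::-1]); s=read_state(); print(s['tcp_pos'],s['force'])
E
```

```text
clock: 10.5
tcp_pos: [0.5157, 0.0199, 0.022]
tcp_rot: [0.994, 0.113, -0.004, -0.002]
force: [-5.7, -1.4, 0.2]
finger_gap: 0.499
[0.51579559 0.01986005 0.02220117] [-6.20188007 -2.50595582  0.67972053]
```

View pics/s6.png

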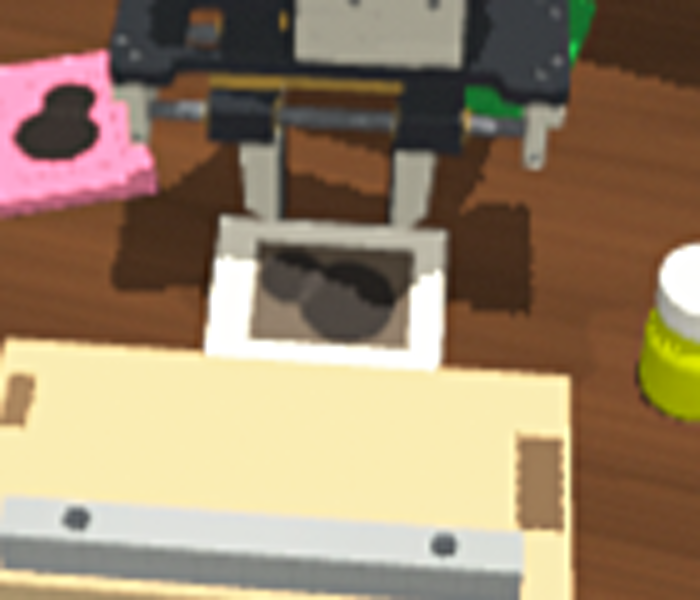

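Friction is holding and the tile is at about 15° (near edge up to row 217). I'll follow the computed arc to about 33°.

```bash
python3 -m handwheel '[[[1.6,0.3,0.3,0],[1.9,0.4,2.1,0],[2.5,0.5,4.6,0],[3.2,0.7,6.9,0],[3.9,0.9,9.3,0],[4.7,1.0,11.5,0],[5.6,1.2,13.8,0],[6.5,1.4,16.0,0],[7.6,1.7,18.2,0],[8.7,1.9,20.3,0]]]'
python3 - <<'E'
from h import *
im,d=snapshot("scene"); cv2.imwrite("pics/s7.png",cv2.resize(im[140:260,210:350],None,fx=5,fy=5,interpolation=cv2.INTER_CUBIC)[...,::-1]); s=read_state(); print(s['tcp_pos'],s['force'])
E
```

```text
clock: 11.8
tcp_pos: [0.5231, 0.0217, 0.0422]
tcp_rot: [0.994, 0.113, -0.005, -0.002]
force: [-5.9, -1.0, 2.1]
finger_gap: 0.5
[0.52330534 0.0217192  0.0424184 ] [-6.51340582 -1.28138564  3.49504947]
```

View pics/s7.png

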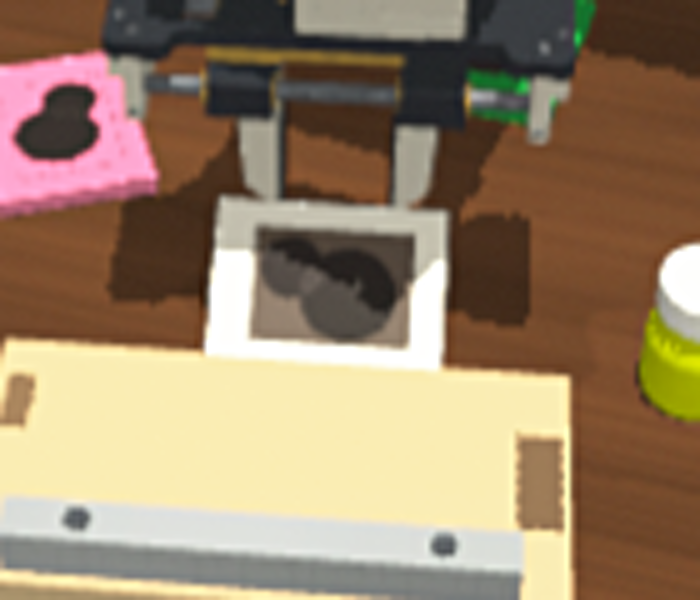

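At about 32° the force lies along the tile at 7.3 N, as it should. I'll go on to about 52°.

```bash
python3 -m handwheel '[[[2.4,0.5,1.2,0],[3.7,0.8,3.2,0],[5.0,1.1,5.2,0],[6.4,1.4,7.1,0],[7.9,1.8,9.0,0],[9.4,2.1,10.8,0],[11.0,2.5,12.5,0],[12.7,2.9,14.2,0],[14.3,3.2,15.8,0],[16.2,3.6,17.3,0]]]'
python3 - <<'E'
from h import *
im,d=snapshot("scene"); cv2.imwrite("pics/s8.png",cv2.resize(im[140:260,210:350],None,fx=5,fy=5,interpolation=cv2.INTER_CUBIC)[...,::-1]); s=read_state(); print(s['tcp_pos'],s['force'])
E
```

```text
clock: 13.1
tcp_pos: [0.5382, 0.0252, 0.06]
tcp_rot: [0.994, 0.113, -0.006, -0.002]
force: [-7.6, -1.6, 7.8]
finger_gap: 0.5
[0.53861966 0.02526902 0.06027158] [-7.9505715  -1.16997375  7.84180519]
```

View pics/s8.png

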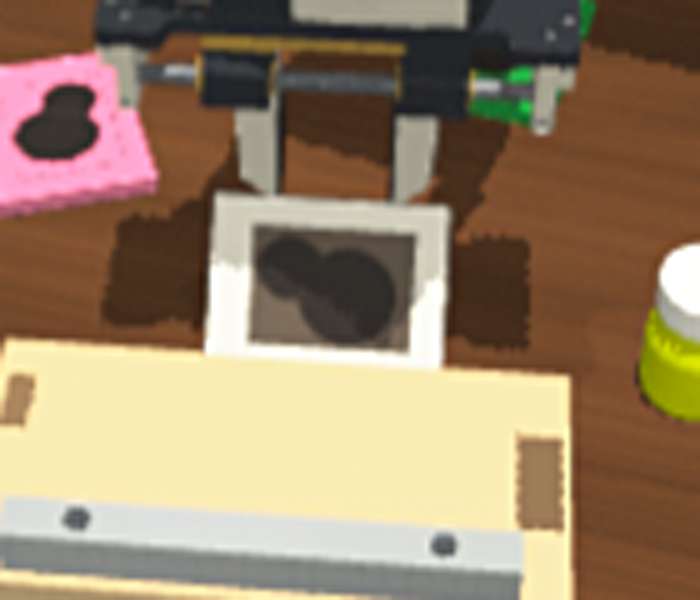

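At about 51° the force is 11 N, so I'll carry a smaller press (1 mm) and go on to about 70°.

```bash
python3 -m handwheel '[[[2.4,0.5,0.7,0],[4.4,1.0,2.2,0],[6.3,1.4,3.5,0],[8.3,1.9,4.8,0],[10.4,2.3,6.0,0],[12.5,2.8,7.1,0],[14.6,3.3,8.1,0],[16.9,3.8,9.1,0],[19.1,4.3,10.0,0],[21.4,4.8,10.8,0]]]'
python3 - <<'E'
from h import *
im,d=snapshot("scene"); cv2.imwrite("pics/s9.png",cv2.resize(im[140:260,210:350],None,fx=5,fy=5,interpolation=cv2.INTER_CUBIC)[...,::-1]); s=read_state(); print(s['tcp_pos'],s['force'])
E
```

```text
clock: 14.4
tcp_pos: [0.561, 0.0302, 0.0723]
tcp_rot: [0.994, 0.113, -0.005, -0.002]
force: [-2.4, 0.8, 7.7]
finger_gap: 0.502
[0.56139145 0.03023917 0.07238433] [-2.62009898  0.55076273  7.01512237]
```

View pics/s9.png

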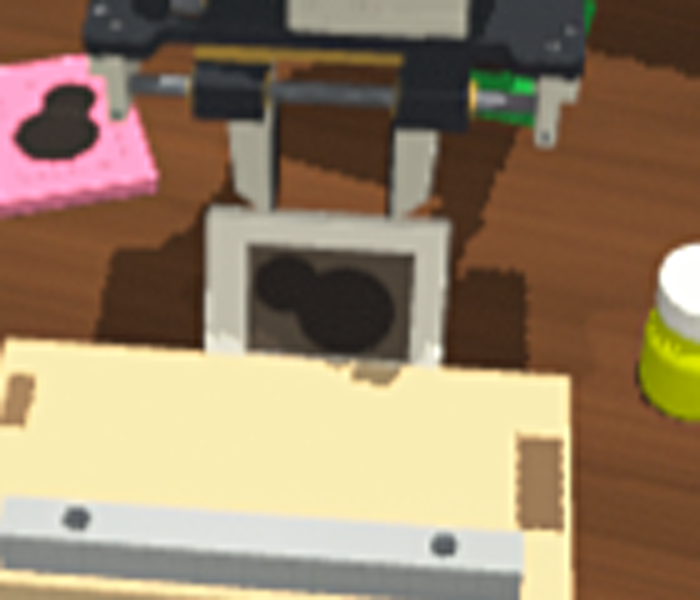

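About 72° now: the tile is nearly upright and step 1's angle is reached. I'll bring it to vertical with a light downward press.

```bash
python3 -m handwheel '[[[2.5,0.6,-0.2,0],[5.0,1.1,0.4,0],[7.4,1.7,0.9,0],[9.8,2.2,1.3,0],[12.2,2.7,1.5,0],[14.6,3.3,1.7,0],[17.2,3.9,1.8,0],[19.7,4.4,1.9,0],[22.2,5.0,1.8,0],[23.4,5.3,1.8,0]]]'
python3 - <<'E'
from h import *
im,d=snapshot("scene"); cv2.imwrite("pics/s10.png",cv2.resize(im[140:260,210:350],None,fx=5,fy=5,interpolation=cv2.INTER_CUBIC)[...,::-1]); s=read_state(); print(s['tcp_pos'],s['force'])
E
```

```text
clock: 15.7
tcp_pos: [0.5862, 0.0357, 0.0754]
tcp_rot: [0.994, 0.113, -0.003, -0.002]
force: [-2.4, 0.9, 8.0]
finger_gap: 0.499
[0.58625452 0.03571623 0.07538548] [-1.80789302  1.08204364  7.89955972]
```

View pics/s10.png

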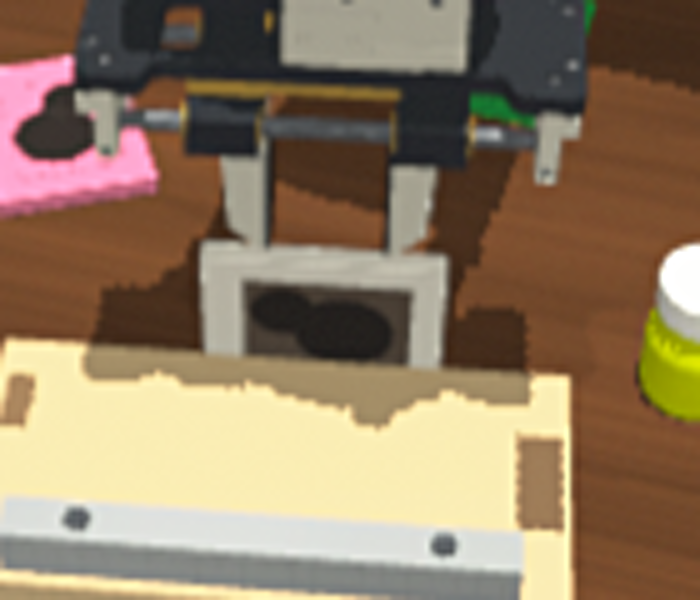

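The tile stands practically upright against the edge, with a shadow band along the board's front. I'll drag its top edge onward to tip it past balance.

```bash
python3 -m handwheel '[[[2,0.4,-0.5,0],[4.5,1.0,-0.5,0],[7,1.5,-0.5,0],[9.5,2.1,-0.5,0],[12,2.7,-0.5,0],[14.5,3.3,-0.5,0],[17,3.8,-0.5,0],[19.5,4.4,-0.5,0],[22,5.0,-0.5,0],[24,5.4,-0.5,0]]]'
python3 - <<'E'
from h import *
im,d=snapshot("scene"); cv2.imwrite("pics/s11.png",cv2.resize(im[140:260,210:350],None,fx=5,fy=5,interpolation=cv2.INTER_CUBIC)[...,::-1]); s=read_state(); print(s['tcp_pos'],s['force'])
E
```

```text
clock: 17.0
tcp_pos: [0.6104, 0.0412, 0.0748]
tcp_rot: [0.994, 0.113, -0.003, -0.002]
force: [0.4, 0.8, 0.2]
finger_gap: 0.498
[0.61061248 0.04120365 0.07486945] [0.16242221 0.01480121 0.17606014]
```

View pics/s11.png

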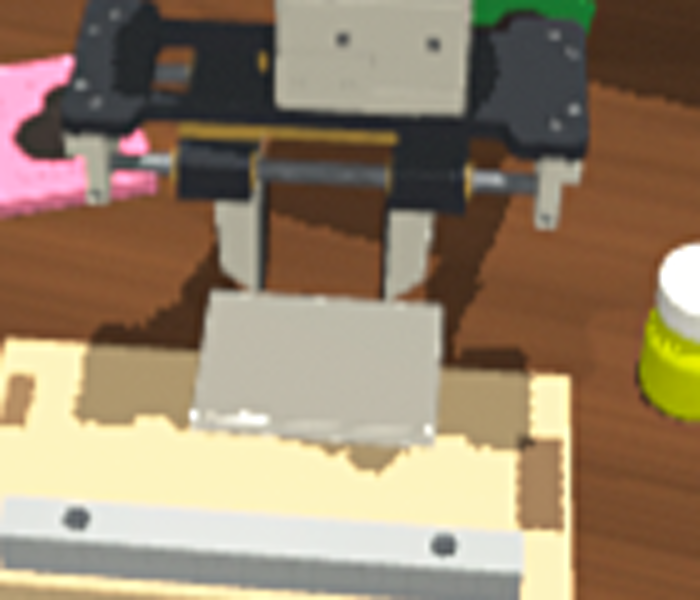

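The tile has fallen onto the board, clean side up, with force back to zero. I'll back the fingers off behind it, still high, and then measure where it lies.

```bash
python3 -m handwheel '[[[-4,-0.9,2,0],[-10,-2.2,2,0],[-18,-4.1,2,0],[-26,-5.9,2,0],[-34,-7.7,2,0],[-42,-9.5,2,0],[-50,-11.3,2,0],[-56,-12.6,2,0],[-59,-13.3,2,0],[-60,-13.5,2,0]]]'
python3 - <<'E'
from h import *
for n in("scene","wrist"):
    s=read_state(); c=cam(n); im,d=snapshot(n); np.save(f"pics/{n}12.npy",im); np.save(f"pics/{n}12d.npy",d)
    cv2.imwrite(f"pics/{n}12.png",cv2.resize(im[140:260,210:350],None,fx=5,fy=5,interpolation=cv2.INTER_CUBIC)[...,::-1] if n=="scene" else im[...,::-1])
print(s['tcp_pos'],s['force'],s['joint_vel'].round(3))
E
```

```text
clock: 18.3
tcp_pos: [0.5506, 0.0276, 0.0769]
tcp_rot: [0.994, 0.113, -0.002, -0.002]
force: [-0.2, 0.1, -0.8]
finger_gap: 0.5
[0.55062977 0.02768609 0.07692074] [-0.07653204  0.0300948   0.01297487] [ 0.001  0.004 -0.005 -0.     0.002 -0.   ]
```

View pics/scene12.png

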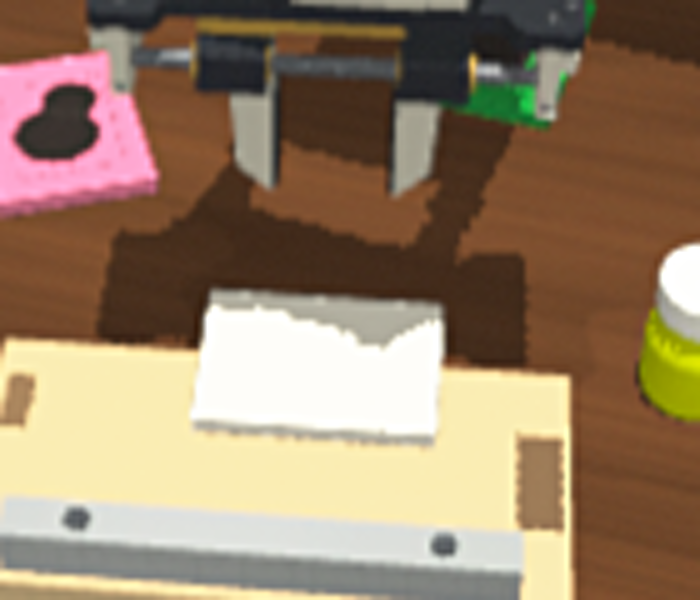

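View pics/wrist12.png

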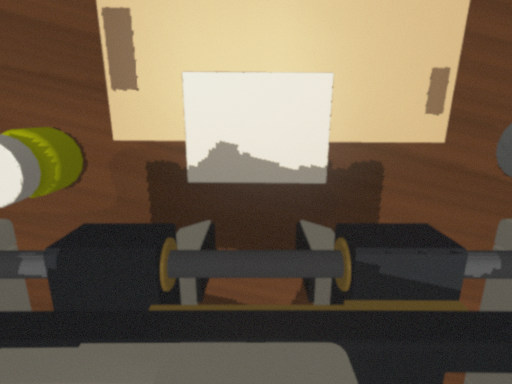

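```bash
python3 - <<'E'
from h import *
ex=np.array([.9756,.2196]);ey=np.array([-.2196,.9756])
im=np.load("pics/wrist12.npy");d=np.load("pics/wrist12d.npy");c=cam("wrist");tcp=read_state()['tcp_pos'][:2]*1000
hsv=cv2.cvtColor(im,cv2.COLOR_RGB2HSV)
w=((hsv[...,1]<40)&(hsv[...,2]>100)).astype(np.uint8);w[:60]=0;w[195:]=0;w[:,:170]=0;w[:,345:]=0
k=max(cv2.findContours(w,cv2.RETR_EXTERNAL,cv2.CHAIN_APPROX_NONE)[0],key=cv2.contourArea).reshape(-1,2)
m=np.zeros(d.shape,np.uint8);cv2.drawContours(m,[k],-1,1,-1);m=cv2.erode(m,np.ones((5,5)))
v,u=np.where((m>0)&(d>0)); P=c[2]+rays(c,np.c_[u,v])*d[v,u][:,None]
A=np.c_[P[:,:2],np.ones(len(P))]; q=np.linalg.lstsq(A,P[:,2],rcond=None)[0]; print("z",np.median(P[:,2]),"slope",q[:2])
r=cv2.minAreaRect((plane(c,k,.025)[:,:2]*1000).astype(np.float32));print(r)
print("rel tcp along ex,ey",((cv2.boxPoints(r)-tcp)@np.c_[ex,ey]).round(1))
bei=(hsv[...,1]>50)&(hsv[...,1]<150)&(hsv[...,0]>14)&(hsv[...,0]<32)&(hsv[...,2]>140)
uv=[(u,np.where(bei[:155,u])[0].max()+.5) for u in list(range(120,178,4))+list(range(340,440,4))]
B=plane(c,uv,.015)[:,:2]*1000; f=cv2.fitLine(B.astype(np.float32),cv2.DIST_HUBER,0,.01,.01).ravel();print("front",np.degrees(np.arctan2(f[1],f[0])),(f[2:]-tcp)@ex)
# row 120 board sides -> mid
u=np.where(bei[120])[0];print("sides",u.min(),u.max(),((plane(c,[(u.min(),120),(u.max()+1,120)],.015)[:,:2]*1000-tcp)@np.c_[ex,ey]).round(1))
E
```

```text
z 0.02504439168305081 slope [ 0.00248835 -0.00035324]
((607.2630004882812, 40.38736343383789), (74.57791137695312, 99.57024383544922), 12.555267333984375)
rel tcp along ex,ey [[ 20.8  49.8]
 [ 20.5 -49.7]
 [ 95.1 -49.9]
 [ 95.3  49.7]]
front -77.42044 48.85975384915421
sides 110 448 [[  63.5  104.9]
 [  64.7 -136.5]]
```

The tile is flat on the board: its top is at 25.0 mm, slope under 0.003, size 74.6×99.6 mm, yaw 12.6°. Its near edge overhangs the front by 28 mm. I'll descend behind it to z ≈ 18.5 mm, which is above the board's top and within the tile's thickness.

```bash
python3 -m handwheel '[[[0,0,-5,0],[0,0,-13,0],[0,0,-22,0],[0,0,-31,0],[0,0,-40,0],[0,0,-48,0],[0,0,-53,0],[0,0,-56.5,0],[0,0,-58,0],[0,0,-58.4,0]]]'
```

```text
clock: 19.65
tcp_pos: [0.5508, 0.0277, 0.0186]
tcp_rot: [0.994, 0.113, -0.002, -0.002]
force: [-0.2, 0.0, -0.3]
finger_gap: 0.497
```

```bash
python3 -m handwheel '[[[3,0.7,0,0],[6,1.3,0,0],[8.5,1.9,0,0],[11,2.5,0,0],[14,3.1,0,0],[18,4.0,0,0],[22,5.0,0,0],[26,5.9,0,0],[29,6.5,0,0],[31,7.0,0,0]]]'
```

```text
clock: 20.9
tcp_pos: [0.582, 0.0347, 0.0185]
tcp_rot: [0.994, 0.113, -0.002, -0.002]
force: [-1.8, 0.1, -0.0]
finger_gap: 0.504
```

```bash
python3 -m handwheel '[[[2,0.5,0,0],[5,1.1,0,0],[8,1.8,0,0],[11,2.5,0,0],[14,3.2,0,0],[17,3.8,0,0],[20,4.5,0,0],[23,5.2,0,0],[25,5.6,0,0],[26,5.8,0,0]]]'
python3 - <<'E'
from h import *
im,d=snapshot("scene"); cv2.imwrite("pics/s13.png",cv2.resize(im[140:260,210:350],None,fx=5,fy=5,interpolation=cv2.INTER_CUBIC)[...,::-1]); s=read_state(); print(s['tcp_pos'],s['force'])
E
```

```text
clock: 22.15
tcp_pos: [0.6081, 0.0405, 0.0185]
tcp_rot: [0.994, 0.113, -0.002, -0.002]
force: [-1.4, -0.3, 0.9]
finger_gap: 0.498
[0.60813104 0.04053724 0.01851992] [0.08513089 0.62894268 0.16950065]
```

View pics/s13.png

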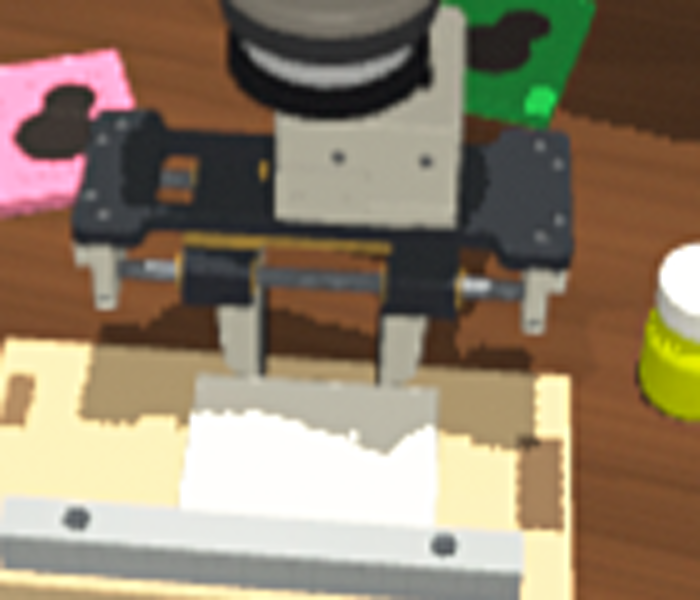

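The tile slides squarely, with about 9 mm to the stop. I'm slowing down.

```bash
python3 -m handwheel '[[[0.8,0.2,0,0],[1.6,0.4,0,0],[2.4,0.5,0,0],[3.2,0.7,0,0],[3.8,0.9,0,0],[4.4,1.0,0,0],[4.9,1.1,0,0],[5.4,1.2,0,0],[5.8,1.3,0,0],[6.1,1.4,0,0]]]'
```

```text
clock: 23.45
tcp_pos: [0.6143, 0.042, 0.0186]
tcp_rot: [0.994, 0.113, -0.002, -0.002]
force: [-1.3, -0.1, -0.8]
finger_gap: 0.5
```

```bash
python3 -m handwheel '[[[0.3,0.1,0,0],[0.6,0.1,0,0],[0.9,0.2,0,0],[1.2,0.3,0,0],[1.5,0.3,0,0],[1.8,0.4,0,0],[2.1,0.5,0,0],[2.3,0.5,0,0],[2.4,0.5,0,0],[2.5,0.5,0,0]]]'
```

```text
clock: 24.7
tcp_pos: [0.6165, 0.0425, 0.0185]
tcp_rot: [0.994, 0.113, -0.003, -0.002]
force: [-3.0, -0.4, 3.3]
finger_gap: 0.499
```

Force is rising, so the stop has probably been met. One more slow push of up to about 8 N will square it.

```bash
python3 -m handwheel '[[[0.3,0.1,0,0],[0.6,0.1,0,0],[0.8,0.2,0,0],[1.0,0.2,0,0],[1.2,0.3,0,0],[1.4,0.3,0,0],[1.5,0.3,0,0],[1.6,0.4,0,0],[1.6,0.4,0,0],[1.6,0.4,0,0]]]'
```

```text
clock: 25.95
tcp_pos: [0.6166, 0.0426, 0.0185]
tcp_rot: [0.994, 0.113, -0.004, -0.002]
force: [-8.4, -1.7, 5.5]
finger_gap: 0.498
```

Firm at 8.6 N with no more travel, so the tile is at the stop. I'll back off along the same line, then rise and retreat for a clear view.

```bash
python3 -m handwheel '[[[-1,-0.2,0,0],[-3,-0.7,0,0],[-6,-1.4,0,0],[-10,-2.2,0,0],[-15,-3.4,0,0],[-20,-4.5,1,0],[-25,-5.6,4,0],[-30,-6.7,10,0],[-33,-7.4,20,0],[-35,-7.9,30,0]]]'
python3 -m handwheel '[[[-2,0,10,0],[-10,-1,25,0],[-22,-4,45,0],[-36,-7,70,0],[-52,-11,95,0],[-70,-15,120,0],[-90,-20,140,0],[-110,-24,150,0],[-125,-27,155,0],[-130,-28,155,0]]]'
python3 -m handwheel '[[[-5,-20,0,0],[-15,-50,0,0],[-25,-90,0,0],[-35,-130,0,0],[-45,-170,0,0],[-50,-210,0,0],[-55,-240,0,0],[-60,-260,0,0],[-60,-270,0,0],[-60,-270,0,0]]]'
python3 - <<'E'
from h import *
for n in("scene","top"):
    im,d=snapshot(n);np.save(f"pics/{n}14.npy",im);np.save(f"pics/{n}14d.npy",d)
    cv2.imwrite(f"pics/{n}14.png",im[...,::-1])
im=np.load("pics/top14.npy");d=np.load("pics/top14d.npy");c=cam("top")
cv2.imwrite("pics/top14c.png",cv2.resize(im[110:250,160:350],None,fx=4,fy=4,interpolation=cv2.INTER_CUBIC)[...,::-1])
hsv=cv2.cvtColor(im,cv2.COLOR_RGB2HSV)
w=((hsv[...,1]<25)&(hsv[...,2]>215)).astype(np.uint8);w[:125]=0;w[200:]=0;w[:,:200]=0;w[:,:200]=0;w[:,300:]=0
k=max(cv2.findContours(w,cv2.RETR_EXTERNAL,cv2.CHAIN_APPROX_NONE)[0],key=cv2.contourArea).reshape(-1,2)
r=cv2.minAreaRect((plane(c,k,.025)[:,:2]*1000).astype(np.float32));print(r)
m=np.zeros(d.shape,np.uint8);cv2.drawContours(m,[k],-1,1,-1);m=cv2.erode(m,np.ones((5,5)))
v,u=np.where((m>0)&(d>0)); P=c[2]+rays(c,np.c_[u,v])*d[v,u][:,None]
q=np.linalg.lstsq(np.c_[P[:,:2],np.ones(len(P))],P[:,2],rcond=None)[0];print("z",np.median(P[:,2]),"slope",q[:2])
s=read_state();print(s['clock'],s['tcp_pos'],s['force'])
E
```

```text
clock: 27.2
tcp_pos: [0.5817, 0.0347, 0.0495]
tcp_rot: [0.994, 0.113, -0.004, -0.002]
force: [0.5, 0.1, -0.5]
finger_gap: 0.499
clock: 28.45
tcp_pos: [0.4511, 0.0066, 0.205]
tcp_rot: [0.994, 0.113, -0.003, -0.001]
force: [-0.6, -0.1, 0.5]
finger_gap: 0.501
clock: 29.7
tcp_pos: [0.3912, -0.2635, 0.2046]
tcp_rot: [0.994, 0.113, -0.004, -0.002]
force: [0.1, 0.5, -0.1]
finger_gap: 0.498
((663.5353393554688, 52.34965133666992), (73.69564819335938, 98.59295654296875), 13.017694473266602)
z 0.02478892242868863 slope [-0.00276284 -0.00190415]
29.8 [ 0.39121058 -0.26271783  0.20480673] [-1.27221958 -0.12295616  0.88488574]
```

View pics/top14c.png

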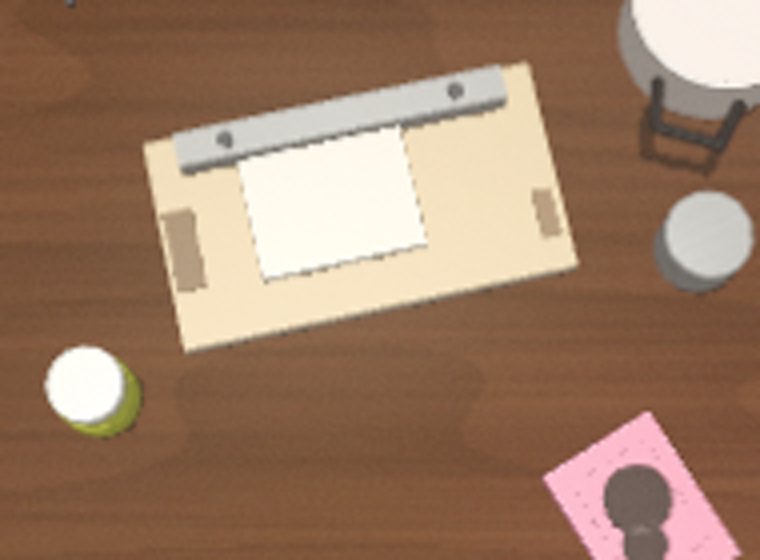

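View pics/scene14.png

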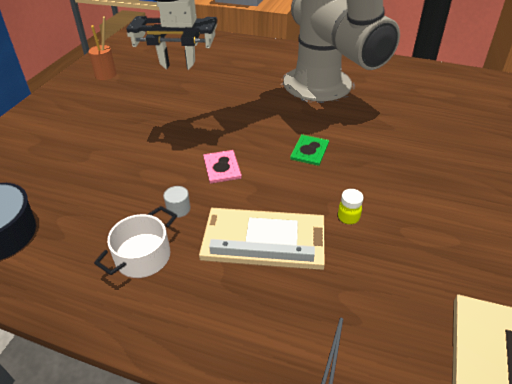

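The top crop shows the white face flush along the stop's front (crop (240,158)–(400,125)) with no gap. The jar, weight and pot are at their first pixels. Handing in.

```bash
python3 -c "
from bench import *
print(job_done(), read_state()['clock'])"
```

```text
the job is handed in; nothing more can be done
the job is handed in; nothing more can be done
```

The tile is turned over, clean side up, and flush against the steel stop. I handed the job in at about 30 s of the 67 s; it gives no verdict.

**What I did:** I pushed the white tile against the board's front edge and lifted its near side by fingertip friction until it stood upright. It fell over onto the board, and I pushed it to the stop until it held firm at 8.6 N. The highest force in the readings was about 11 N. Force is only read at the end of each move and at pictures, so brief peaks in between were not seen.

**Last checks:**
- **Tile pose:** its top is at 24.8 mm (25 expected), with a slope under 0.004. Its yaw is 13.0° against the board's 12.6–12.8°. It lies about 16 mm off the board's middle line, measured from the wrist camera before the final push.
- **Gap to the stop:** none is visible in the top view.
- **Surroundings:** the jar, weight and pot look unmoved, and the gripper is clear of everything.

**Disagreements:**
- **First wrist picture:** it was taken while the arm was still swinging and came out about 9 mm off, so I set it aside.
- **Tile's place along the board's depth:** the top view alone puts it at about 69.7 mm, close to the 70 mm limit. That view also measured the board about 4 mm too deep, so I relied on the firm contact at the stop, which means about 67.5 mm.

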